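Pin the adjustable drawbar

TASK

At the spare-parts counter, slide the drawbar tongue in until its hole lines up with the holes in the bracket. Lay the hitch pin from its level rack in the sloping rest, let go of it there so that you can take it again by its knob, and push it down through bracket and tongue, past the spring catch, until its collar sits flat on the bracket. Leave the other goods on the counter alone.

Things in the scene. Friction and masses are not known exactly. Their poses are not given: they have to be found in the camera images.
- bracket_hole (a point): Centre of the upper mouth of the hole in the fixed drawbar bracket, a dark steel box 76 mm (x) by 90 mm (y), open at both y ends; the point is on its top face, 105 mm above the counter. Top plate 14 mm thick (91 to 105 mm up), lower plate 51 to 63 mm up, both with a vertical 20.5 mm hole on one axis. z up; y is the level direction in which the tongue slides out.
- bracket_catch (a point): Point on the holes' axis 32 mm above the counter, below the lower plate. A spring-loaded brass catch reaches into the pin's path here by 4 mm from the +x side: the pin's own weight does not carry it past; it has to be pushed down the last 17 mm with roughly 6 to 15 N until the collar bears hard. Low foot flanges (20 mm wide, 8 mm high) lie along the bracket's two x sides.
- tongue_hole (a point): Centre of the upper mouth of the 20.5 mm hole through the steel tongue, a flat bar 44 x 150 x 22 mm lying 66 to 88 mm up between the plates. It slides along the bracket's y with about 3 N of friction and stays where left; it can go 20 mm too far in or 80 mm too far out and starts too far out. In line when this point is 17 mm straight below bracket_hole.
- tongue_lug (a point): Centre of the upright steel lug on the outer end of the tongue, for taking hold of it from above: 16 mm thick along the sliding direction (y), 40 mm wide (x), standing from 88 to 133 mm up, this point at 110.5 mm, 96 mm outward (+y) of tongue_hole.
- pin_collar (a point): Hitch pin, about 0.25 kg, 147 mm long, round about its axis. This point is on the axis in the underside of its collar. z runs along the pin from nose to knob; x, y turn with it. Towards the nose: steel shank 18 mm thick, 95 mm long, the last 12 mm tapering to a 10 mm flat nose. Towards the knob: collar 34 mm across, 6 mm thick, then the black knob 24 mm thick, 46 mm long.
- pin_shank (a point): Point on the pin's axis 40 mm from the collar towards the nose, in the middle of the shank between the saddles. z from nose to knob.
- pin_knob (a point): Centre of the pin's black knob, on the axis, 29 mm from the collar's underside. z from nose to knob.
- rack_mid (a point): Level grey rack on which the pin starts: two V saddles 12 mm thick, 56 mm of free gap between them, on a 125 x 60 mm foot 8 mm thick. This point is on the pin's axis midway between the saddles, 60 mm up; below the pin the gap is clear down to the foot. The pin lies along y, knob towards -y, nose towards +y.
- rest_mid (a point): Sloping grey rest: the same two V saddles (free gap 56 mm, foot 125 x 64 mm) tilted 45 degrees. This point is on the axis of a pin lying there, midway between the saddles, 88 mm up. z up, y level: the nose goes down and towards +y, the knob up and towards -y. The pin is laid in from above, square to the slope.
- rest_seat (a point): Where pin_collar comes to lie in the sloping rest: on the pin's axis at the upper face of the upper saddle (the collar bears on it), 40 mm up the slope from rest_mid. z runs up the slope along the pin's axis, from nose to knob.
- bearing: Bystander: ball bearing, ring 48 mm across and 16 mm high, lying flat on the robot side of the racks; origin at its underside. Leave alone.
- spanner: Bystander: open-ended steel spanner 160 mm long, lying flat just beyond the racks; origin at its underside. Leave alone.
- filter: Bystander: white oil filter, 76 mm across, 84 mm high, standing close to the bracket and racks on the robot side; origin at its underside. Leave alone.
- spray: Bystander: spray can, 60 mm across, 190 mm high, standing far left; origin at its underside. Leave alone.
- carton: Bystander: cardboard carton 90 x 130 x 50 mm at the far side; origin at its underside. Leave alone.
- tape: Bystander: roll of yellow tape, 100 mm across, 45 mm high, at the far side; origin at its underside. Leave alone.
- grease: Bystander: jar of grease, 80 mm across, 90 mm high, standing to the right; origin at its underside. Leave alone.
Things that resemble listed ones, but are neither listed nor needed, are in the scene too. Of the things that look like the part that bears bracket_hole, the middle-sized one is meant.

How it is judged (in metres and radians):
On the way:
1. the pin lies in the sloping rest, let go: collar within 10 mm of its seat, in line with the slope within 0.15 rad (distance between pin_collar and rest_seat below 0.01 m and angle between the z axis of pin_collar and the z axis of rest_seat, either way round below 0.15 rad and contact force between the fingers and pin below 0.1 N and linear speed of pin below 0.03 m/s), for 0.2 s.
At the end, for the whole second after the job is handed in: The pin stands upright (within 0.08 rad), knob up, through bracket and tongue: its collar's underside within 3 mm of the bracket's top face and within 4 mm of the hole's centre; the tongue's hole is within 4 mm of the bracket's; the pin is at rest and let go (horizontal distance between each of pin_collar, tongue_hole and bracket_hole below 0.004 m and z of pin_collar in the frame of bracket_hole between -0.003 and 0.003 m and angle between pin_collar's own z axis and vertical below 0.08 rad and z of pin_knob in the frame of bracket_hole above 0.02 m and linear speed of pin below 0.02 m/s and contact force between the fingers and pin below 0.1 N); the robot touches nothing.
It fails at once if a bystander is moved by more than 30 mm (distance of any of bearing, spanner, filter, spray, carton, tape, grease from where it was at the start of the episode above 0.03 m).
It also fails if it takes over 72 s, if anything falls off the work surface, if the arm or the gripper's body presses on something with over 40 N, if the wrist force passes 120 N, or if a joint passes its speed limit or range.

ROBOT

A 6-joint arm with a two-finger parallel gripper is mounted at the origin on the work surface. World frame = base frame: x ahead of the robot, y to its left, z up, the work surface at z = 0. Lengths are in mm, angles in rad, forces in N, time in s.
With the tool pointing down it reaches from about 250 to 725 mm from the base axis. Payload 4 kg.
Tool frame: the origin (TCP) lies midway between the tips of the shut fingers; the grasp point (between the pads) lies 19 mm behind it (bot.hold_point_z is the distance from the TCP to the grasp point, in mm); z points along the fingers, y is the direction in which the jaws open and shut (so a half turn about z gives the same grasp; the last joint's range is limited). The gripper opens to 85 mm and grips with 20 to 120 N. Pads are 22 mm wide; open, the fingers measure 114 mm over their backs; the gripper's body (76 mm by 85 mm) begins 54 mm behind the grasp point. The pads swing forward as they close: fully open they stand 13 mm farther back than shut.
Start: joints at [1.278, 0.241, 0.005, 1.335, 0, 1.571], TCP at [144.315, 478.72, 231.306] pointing down, gripper open.
Joint ranges: [-2.72, 2.72], [-1.05, 1.87], [-1.09, 1.28], [-1.99, 2.15], [-1.42, 1.44], [-3.14, 3.14]. Speed limits (rad/s): [2.79, 2.79, 3.14, 3.14, 3.14, 3.14].

INTERFACE

Orientations are given as a 3x3 rotation matrix whose columns are the frame's x, y, z axes.
In Python, from workcell import bot gives the robot as it stands. The module is installed in compiled form; this text tells all that it offers.
- The arm moves only by the tool jog_arm, never from a script. Its argument "commands" is one flat list of numbers, 7 for each row, row after row: the turn, a rotation vector about the world's x, y, z in rad, then the shift along the world's x, y, z in m, then the opening, from 0 (shut) to 1 (fully open). A call has 1 to 5 rows; each row shifts and turns the commanded pose from where the row before left it; what a row does not reach is not made up. A row lasts 1/10 s, in which the tool goes at most 50 mm and 8.59 degrees, less where a joint would pass 70% of its speed; a pose out of reach is approached as far as the arm can. A call with a gripper value outside its range is refused whole. The fingers move at their own pace and stop on an object; the grip force is fixed at half the most. Time passes only in rows, so rows that do not move let the fingers close. It gives the time, the measured TCP pose, the force and the opening at its end, in the units of the state.
- bot.get_obs(): the state, without advancing time (a new reading comes with each control period).
- bot.get_image(name): name is "side" or "top"; returns a dict with "image" (480x640x3 uint8, red, green, blue), "depth" (480x640 float32, mm along the optical axis (not along the pixel's ray), 0 where there is no reading), "camera_matrix" (3x3 intrinsics, pixels), "distortion" ([k1, k2, p1, p2, k3] as OpenCV has them; the pictures are not rectified), "pose" (4x4, takes a point from camera to world coordinates). Camera axes: x right, y up, looking along -z (the intrinsics and any distortion apply to the point x, -y, -z); pixel columns grow to the right and rows downward; lengths in mm; the calibration is good to about 2 mm. A picture is of the moment at which its call begins.
- bot.job_done(): hands the job in, once; it reports no verdict.
Trained networks look in a picture, given as the dict that the camera call returned (one of the last four; its "shot" number tells which), for a name from the list of things; names that differ only in an ending like _2 or _b are one class to them, and where a whole thing is asked for, a point or a joint stands for the part that bears it (a point fixed in the world has none). Each returns a list of dicts, best first, with "p" (0 to 1); they miss things now and then, are a little off and sometimes report something else, mostly with a low value. They report only what shows in the picture. A call takes as long as a camera call. They do not tell look-alikes from the thing itself.
- bot.regions_of(name, picture): "pixels" (480x640 bool, what is visible of it) and "box" ([centre column, centre row, width, height] in pixels, round what is visible of it).
The state is a dict: "time_s": time; "joint_positions": joint angles; "joint_velocities": joint speeds; "joint_torque": joint torques, N m; "tool_pos": TCP position; "eef_rot": TCP orientation; "wrist_force": force on the tool from outside, world axes, zero at the start; "wrist_torque": the same for the moment, N m; "finger_gap": finger opening in mm.
Only numpy, scipy, OpenCV 4.12 (cv2) and the standard library are available. Lean on these libraries where they do the work, as an engineer would, in place of code of your own. Each camera call takes 0.05 s, during which the arm holds its last target. There are 200 camera calls.

## Working session

There is one attempt and no reset: what is moved stays moved. The work goes in short steps, Python scripts to look and compute and a tool call to move; the robot and the scene stay as the last step left them, time stands still between calls to the robot, and variables do not carry over. Pictures are saved under pics/ and viewed, about 8 in all and at most 12, crops included, and the job is handed in when it is done.

Besides the shell and the picture viewer there is one more tool, called by a JSON object that holds its "name" and its "arguments", one argument or row to a line. jog_arm: Moves the arm, as the interface text tells. Its arguments: {"type":"object","properties":{"commands":{"type":"array"}},"required":["commands"]}

```bash
mkdir -p pics; cat > h.py <<'E'
import numpy as np, cv2
from workcell import bot
def cloud(d):
    K=np.array(d["camera_matrix"],float);D=np.array(d["distortion"],float)
    v,u=np.mgrid[0:480,0:640]
    n=cv2.undistortPoints(np.stack([u,v],-1).reshape(-1,1,2).astype(np.float64),K,D).reshape(480,640,2)
    z=d["depth"].astype(float)
    P=np.stack([n[...,0]*z,-n[...,1]*z,-z],-1)
    T=np.array(d["pose"]);W=P@T[:3,:3].T+T[:3,3]
    W[z<=0]=np.nan
    return W
def proj(d,p):
    T=np.linalg.inv(np.array(d["pose"]));c=T[:3,:3]@np.array(p,float)+T[:3,3]
    q,_=cv2.projectPoints(np.array([[c[0],-c[1],-c[2]]]),np.zeros(3),np.zeros(3),np.array(d["camera_matrix"],float),np.array(d["distortion"],float))
    return q.ravel()
def save(n,im): cv2.imwrite(f"pics/{n}.png",cv2.cvtColor(im,cv2.COLOR_RGB2BGR))
E
python3 - <<'E'
from h import *
for cam in("top","side"):
    d=bot.get_image(cam);save(cam+"0",d["image"]);W=cloud(d);np.savez(cam+"0.npz",W=W,im=d["image"])
    print(cam,np.round(d["pose"],2).tolist(),d["camera_matrix"][0])
    for n in("bracket_hole","tongue_lug","pin_collar","rack_mid","rest_mid","bearing","spanner","filter"):
        for r in bot.regions_of(n,d):
            m=r["pixels"]; w=W[m]; w=w[~np.isnan(w[:,0])]
            if len(w): print(n,round(r["p"],2),np.round(r["box"]),np.round(np.percentile(w,[2,50,98],axis=0)).astype(int).tolist())
E
```

```text
top [[0.03, 0.98, -0.19, 313.31], [-1.0, 0.03, 0.02, -37.23], [0.02, 0.19, 0.98, 1129.15], [0.0, 0.0, 0.0, 1.0]] [467.71585652   0.         319.78529444]
bracket_hole 0.87 [195. 256.  98.  69.] [[434, 134, 4], [500, 203, 101], [549, 314, 132]]
bracket_hole 0.85 [171. 360. 118.  80.] [[192, 161, 9], [274, 240, 138], [326, 352, 177]]
bracket_hole 0.81 [194. 190.  54.  44.] [[618, 199, 0], [657, 242, 67], [691, 301, 89]]
bracket_hole 0.54 [392. 169.  43.  42.] [[684, -274, 2], [733, -229, 42], [780, -180, 48]]
bracket_hole 0.24 [184. 241.  68.  38.] [[489, 187, 82], [521, 281, 89], [548, 320, 134]]
bracket_hole 0.22 [411. 248.  53.  39.] [[495, -341, 3], [531, -286, 9], [574, -222, 114]]
tongue_lug 0.84 [182. 239.  69.  40.] [[489, 187, -1], [523, 282, 89], [564, 359, 134]]
tongue_lug 0.67 [180. 179.  19.  15.] [[661, 268, 55], [676, 287, 62], [691, 301, 92]]
pin_collar 0.59 [327. 263.  61.  24.] [[457, -141, 59], [482, -85, 68], [508, -10, 76]]
rack_mid 0.73 [317. 263.  55.  40.] [[451, -108, 4], [482, -52, 8], [527, 5, 65]]
rest_mid 0.72 [412. 249.  56.  46.] [[494, -343, -1], [530, -
[... 1111 characters left out ...]
], [322, 377, 180]]
tongue_lug 0.55 [286. 385.  52.  61.] [[486, 229, 70], [519, 304, 91], [554, 331, 136]]
pin_collar 0.71 [336. 259.  35.  41.] [[455, -138, 55], [481, -83, 70], [506, -7, 77]]
rack_mid 0.88 [328. 280.  48.  59.] [[449, -103, 4], [484, -29, 11], [528, 9, 65]]
rest_mid 0.32 [326. 208.  42.  56.] [[493, -332, 4], [528, -268, 13], [571, -218, 113]]
bearing 0.55 [389. 257.  20.  20.] [[336, -183, 1], [358, -158, 16], [380, -138, 22]]
spanner 0.76 [274. 248.  60.  15.] [[568, -161, 1], [639, -143, 9], [709, -128, 14]]
filter 0.72 [384. 317.  40.  50.] [[322, 24, 3], [357, 76, 75], [391, 91, 89]]
filter 0.46 [391. 256.  20.  23.] [[336, -203, 0], [359, -158, 16], [380, -138, 22]]
```

View pictures.

View pics/top0.png

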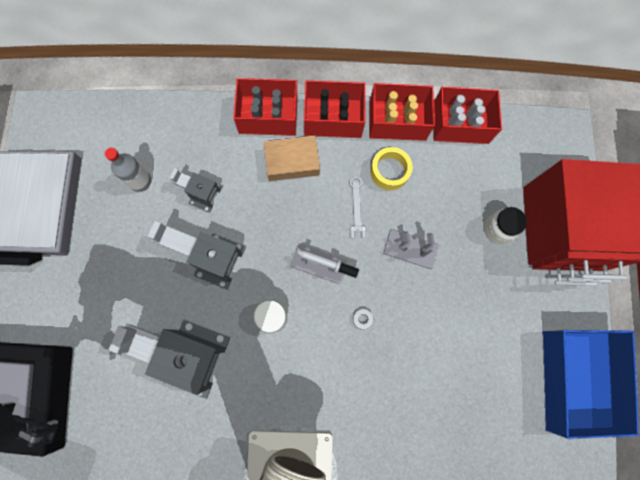

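```bash
python3 - <<'E'
import cv2,numpy as np
im=cv2.imread("pics/top0.png")
a=cv2.resize(im[215:295,140:260],None,fx=6,fy=6,interpolation=cv2.INTER_CUBIC)[:, :720]
im=cv2.imread("pics/side0.png")
cv2.imwrite("pics/c1.png",a)
cv2.imwrite("pics/c2.png",cv2.resize(im[170:450,200:480],(784,590)[::1] if 0 else (590,590),interpolation=cv2.INTER_CUBIC))
E
```

```text
(no output)
```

View pics/c1.png

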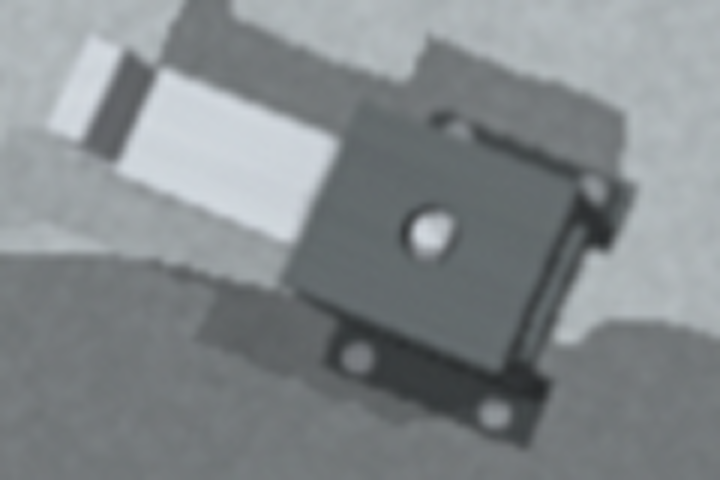

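View pics/c2.png

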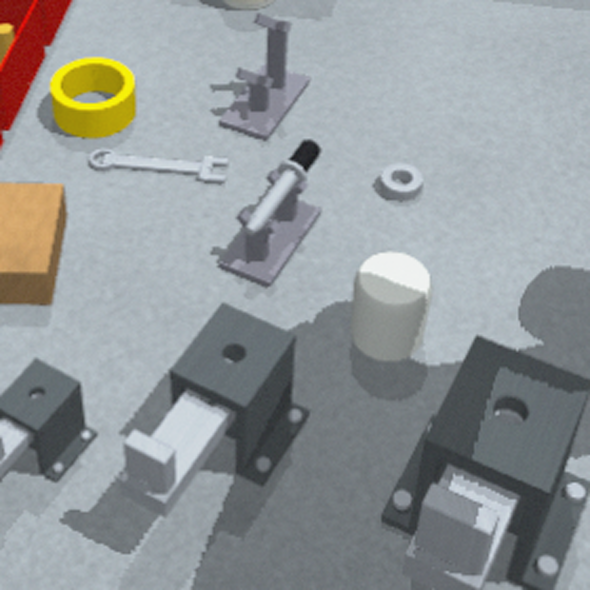

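Middle-sized bracket candidates (top0): large (180,360), middle (211,253), small (203,186) → the middle one, lug at ~(152,232), pin at (327,262), rest at (412,247). The crop confirms it: tongue sticking out +y, with the bright tongue below the hole.

```bash
python3 - <<'E'
from h import *
Ws={c:np.load(c+"0.npz")["W"] for c in("top","side")}
def rect(P):
    c,s,a=cv2.minAreaRect(P[:,:2].astype(np.float32)); return np.round(c,1),np.round(s,1),round(a,1)
def sel(W,x0,x1,y0,y1,z0,z1):
    p=W.reshape(-1,3); return p[(p[:,0]>x0)&(p[:,0]<x1)&(p[:,1]>y0)&(p[:,1]<y1)&(p[:,2]>z0)&(p[:,2]<z1)]
for c,W in Ws.items():
    print(c)
    for n,b in dict(brtop=(425,560,125,270,100,110),lug=(460,580,250,350,128,138),tongue=(460,580,200,350,83,93),rackfoot=(440,540,-120,20,4,13),restfoot=(480,590,-355,-210,4,13)).items():
        P=sel(W,*b); 
        if len(P)>5: print(n,len(P),rect(P),np.round([P[:,2].mean(),P[:,2].std()],1))
    P=sel(W,440,530,-150,10,62,90)
    q=P[:,:2].mean(0);u=np.linalg.svd(P[:,:2]-q)[2][0]; u*=np.sign(-u[1])
    t=(P[:,:2]-q)@u; s=(P[:,:2]-q)@np.array([-u[1],u[0]])
    print("pin",len(P),q.round(1),u.round(3))
    for a in range(-85,75,6):
        m=(t>=a)&(t<a+6)
        if m.any(): print(a,m.sum(),"z",P[m,2].max().round(1),"s",s[m].min().round(1),s[m].max().round(1),end=" | ")
    print("range",t.min(),t.max())
    P=sel(W,480,590,-355,-210,16,130); print("rest n",len(P)); np.save(c+"rest.npy",P)
W=Ws["top"]; im=np.load("top0.npz")["im"]
# hole pixel: bright/different inside top face
g=im[240:268,196:228].astype(int).sum(2)//3
print(g[6:22,6:26])
E
```

```text
top
brtop 1328 (array([489.6, 186.5]), array([93.1, 76.9]), 70.5) [105.1   1.9]
lug 118 (array([534.2, 311.2]), array([15.8, 37.8]), 72.1) [132.5   2. ]
tongue 642 (array([512.7, 261.2]), array([128.6,  56.7]), 60.2) [88.2  1.9]
rackfoot 751 (array([490.2, -50.6]), array([137.3,  99. ]), 89.5) [7.9 2. ]
restfoot 1022 (array([ 536.6, -278.5]), array([137.8, 106.6]), 89.3) [7.9 2. ]
pin 548 [482.7 -78.5] [-0.311 -0.951]
-79 9 z 67.6 s -3.2 6.0 | -73 15 z 71.4 s -6.1 8.4 | -67 28 z 72.1 s -21.7 20.6 | -61 29 z 71.1 s -21.0 17.8 | -55 20 z 72.0 s -6.9 14.8 | -49 18 z 71.6 s -6.9 7.4 | -43 19 z 71.0 s -7.4 8.5 | -37 18 z 70.7 s -8.0 7.9 | -31 18 z 69.4 s -7.2 7.9 | -25 21 z 71.2 s -7.7 9.0 | -19 18 z 72.6 s -6.4 9.1 | -13 18 z 72.0 s -7.6 8.4 | -7 19 z 71.8 s -8.0 7.7 | -1 22 z 70.4 s -16.5 18.9 | 5 26 z 71.2 s -21.0 20.6 | 11 27 z 71.9 s -17.2 19.3 | 17 35 z 79.8 s -15.6 16.0 | 23 24 z 77.0 s -8.4 11.2 | 29 25 z 75.9 s -10.9 11.8 | 35 27 z 75.1 s -10.2 11.6 | 41 24 z 73.4 s -9.2 11.1 | 47 23 z 74.2 s -10.4 11.3 | 53 22 z 73.6 s -9.2 10.1 | 59 27 z 74.2 s -10.2 11.1 | 65 16 z 73.0 s -10.4
[... 1907 characters left out ...]
 104 104
  104 104]
 [102 102 103 102  87  66 124 195 211 209 204 186 153 103  92 102 105 104
  105 104]
 [104 104 104 102  90  72 111 170 199 203 201 181 130  90  95 105 105 105
  105 105]
 [106 104 104 103  98  85 100 141 164 167 164 145 101  90 101 106 106 106
  105 106]
 [106 105 105 105 104  96  95 121 136 137 130 106  91  99 105 106 106 107
  105 107]
 [104 105 105 106 105 103  99 106 112 112 109  95  96 103 105 105 105 106
  106 106]
 [104 104 105 105 105 105 104 103 102 103 104  99 103 104 104 104 105 106
  105 106]
 [106 105 105 105 105 104 105 104 104 104 104 104 104 104 103 102 104 104
  104 104]
 [104 105 105 105 105 105 105 105 105 105 105 105 104 104 105 104 104 103
  104 104]]
```

```bash
python3 - <<'E'
from h import *
from scipy.optimize import differential_evolution as DE
o=bot.get_obs(); print(np.round(o["eef_rot"],3).tolist(),np.round(o["tool_pos"],1),o["time_s"],o["finger_gap"],bot.hold_point_z)
def fit(P,zlo,zhi,lx,ly,c0,r=25):
    hi=P[(P[:,2]>zlo)&(P[:,2]<zhi)][:,:2]; lo=P[P[:,2]<zlo-1][:,:2]
    def ins(Q,p):
        d=Q-p[:2];c,s=np.cos(p[2]),np.sin(p[2]);a=d@[c,s];b=d@[-s,c]   # p[2]: heading of local y minus 90
        return np.sum(1/(1+np.exp(np.clip((np.maximum(abs(a)-lx/2,abs(b)-ly/2))/.7,-50,50))))
    r=DE(lambda p:-ins(hi,p)+ins(lo,p),[(c0[0]-r,c0[0]+r),(c0[1]-r,c0[1]+r),(-.8,.2)],seed=1,popsize=12,maxiter=120)
    return r.x,r.fun
for c in("top","side"):
    W=np.load(c+"0.npz")["W"].reshape(-1,3); W=W[~np.isnan(W[:,0])]
    if c=="side": W=W-[0,0,1.2]
    near=lambda x,y,R:W[np.hypot(W[:,0]-x,W[:,1]-y)<R]
    for n,a in dict(br=(near(490,186,85),99,111,76,90,(490,186)),lug=(near(534,312,50),126,140,40,16,(534,312)),rack=(near(490,-51,100),4.5,12.5,60,125,(490,-51)),rest=(near(535,-281,100),4.5,12.5,64,125,(535,-281))).items():
        p,f=fit(*a,r=12);print(c,n,np.round(p[:2],1),"ydir deg",round(90+np.degrees(p[2]),1),round(f))
    t=p[2];ex=np.array([np.cos(t),np.sin(t)]);ey=np.array([-ex[1],ex[0]])
    Q=near(*p[:2],90);Q=Q[Q[:,2]>16]; l=(Q[:,:2]-p[:2])
    X,Y,Z=l@ex,l@ey,Q[:,2]; s=(-Y+Z)/2**.5; nn=(Y+Z)/2**.5
    h=np.sort(s)
    print("s top",h[-1:-60:-6].round(1)); hist=np.histogram(s,bins=np.arange(-40,120,4));print(dict(zip(hist[1][:-1].astype(int).tolist(),hist[0].tolist())))
    for lo,hi in((s.max()-14,200),):
        m=s>lo;print("X range upper saddle",np.percentile(X[m],[2,50,98]).round(1),"n",np.percentile(nn[m],[2,50,98]).round(1),"Y",np.percentile(Y[m],[2,98]).round(1))
d=bot.get_image("top"); Wd=cloud(d)
T=np.array(d["pose"])
q=cv2.undistortPoints(np.array([[[211.3,253.6]]]),np.array(d["camera_matrix"],float),np.array(d["distortion"],float)).ravel()
r=T[:3,:3]@[q[0],-q[1],-1]; k=(105-T[2,3])/r[2]; print("hole",(T[:3,3]+k*r).round(1))
E
```

```text
[[-0.957, 0.289, 0.0], [0.289, 0.957, 0.0], [0.0, 0.0, -1.0]] [144.3 478.7 231.3] 0.9 85.15608473400165 18.700000000000003
top br [492.3 190.4] ydir deg 70.5 -1086
top lug [538.4 313.6] ydir deg 67.7 -72
top rack [492.1 -54.2] ydir deg 72.0 -635
top rest [ 535.3 -282.7] ydir deg 73.5 -876
s top [97.7 97.  96.3 96.1 95.7 95.5 95.1 94.8 94.6 94. ]
{-40: 0, -36: 0, -32: 0, -28: 0, -24: 0, -20: 0, -16: 0, -12: 0, -8: 2, -4: 1, 0: 1, 4: 2, 8: 2, 12: 12, 16: 27, 20: 32, 24: 54, 28: 17, 32: 6, 36: 6, 40: 2, 44: 5, 48: 2, 52: 4, 56: 5, 60: 2, 64: 2, 68: 2, 72: 1, 76: 3, 80: 5, 84: 29, 88: 31, 92: 64, 96: 21, 100: 0, 104: 0, 108: 0, 112: 0}
X range upper saddle [-22.2   0.6  20. ] n [44.7 63.8 73.7] Y [-33.6  -9.1]
side br [489.9 182.7] ydir deg 70.3 -1156
side lug [535.4 309.8] ydir deg 71.8 18
side rack [490.1 -54.2] ydir deg 72.1 -571
side rest [ 532.7 -281.3] ydir deg 74.1 -465
s top [96.5 95.3 94.6 93.7 92.7 91.9 90.9 89.9 89.2 88.6]
{-40: 0, -36: 0, -32: 0, -28: 0, -24: 0, -20: 0, -16: 0, -12: 0, -8: 5, -4: 16, 0: 17, 4: 16, 8: 19, 12: 16, 16: 35, 20: 27, 24: 29, 28: 9, 32: 13, 36: 13, 40: 17, 44: 16, 48: 17, 52: 14, 56: 16, 60: 18, 64: 16, 68: 17, 72: 17, 76: 18, 80: 20, 84: 37, 88: 28, 92: 26, 96: 3, 100: 0, 104: 0, 108: 0, 112: 0}
X range upper saddle [-21.3   1.4  20. ] n [42.5 66.6 75.4] Y [-29.9  -8.5]
hole [488.8 185.7 105. ]
```

{"name": "jog_arm", "arguments": {
  "commands": [0,0,-0.049,0.043,-0.0185,0,1,0,0,0,0.043,-0.0185,0,1,0,0,0,0.043,-0.0185,0,1,0,0,0,0.043,-0.0185,0,1,0,0,0,0.043,-0.0185,0,1]
}}

```text
time_s: 1.45
tool_pos: [360.9, 385.4, 231.5]
eef_rot: [[-0.942, 0.335, 0.0], [0.335, 0.942, 0.0], [-0.0, 0.001, -1.0]]
wrist_force: [0.8, 0.1, 0.9]
finger_gap: 85.7
```

{"name": "jog_arm", "arguments": {
  "commands": [0,0,0,0.043,-0.0185,0,1,0,0,0,0.043,-0.0185,0,1,0,0,0,0.043,-0.0185,0,1,0,0,0,0.043,-0.0185,0,1,0,0,0,0,0,0,1]
}}

```text
time_s: 1.95
tool_pos: [536.1, 309.0, 229.8]
eef_rot: [[-0.94, 0.342, 0.001], [0.342, 0.94, -0.001], [-0.002, -0.001, -1.0]]
wrist_force: [0.5, 0.4, -0.5]
finger_gap: 85.3
```

{"name": "jog_arm", "arguments": {
  "commands": [0,0,0,0.002,0,-0.045,1,0,0,0,0,0,-0.045,1,0,0,0,0,0,0,1]
}}

```text
time_s: 2.25
tool_pos: [528.1, 309.4, 133.9]
eef_rot: [[-0.942, 0.335, -0.014], [0.335, 0.942, -0.008], [0.01, -0.012, -1.0]]
wrist_force: [-1.8, -1.0, -0.4]
finger_gap: 85.6
```

```bash
python3 - <<'E'
from h import *
d=bot.get_image("side");save("s1",cv2.resize(d["image"][300:480,180:420],None,fx=3,fy=3,interpolation=cv2.INTER_CUBIC))
o=bot.get_obs();print(np.round(o["tool_pos"],1),np.round(o["joint_positions"],3))
E
```

```text
[530.2 310.8 138. ] [0.53  0.525 0.18  1.235 0.    0.872]
```

View pics/s1.png

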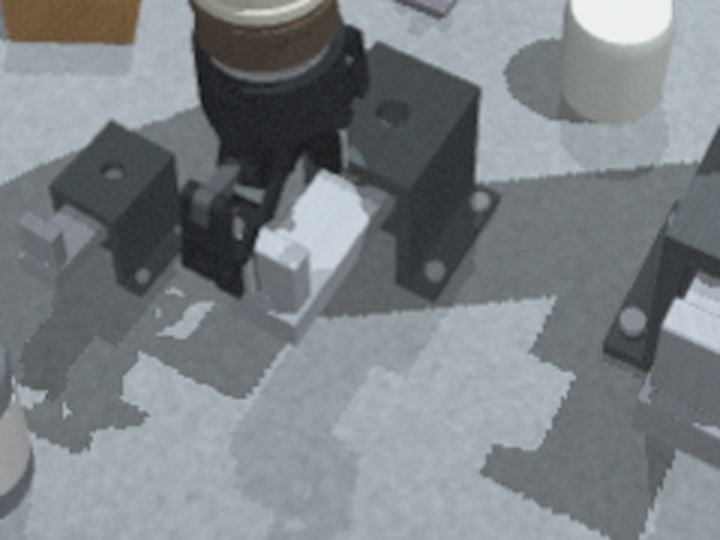

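```bash
python3 - <<'E'
from h import *
d=bot.get_image("side");o=bot.get_obs();p=np.array(o["tool_pos"]);R=np.array(o["eef_rot"])
f=lambda q:((proj(d,q)-[180,300])*3).round()
print("tcp",f(p),"+y",f(p+R[:,1]*50),"-y",f(p-R[:,1]*50),"+x",f(p+R[:,0]*50),"-x",f(p-R[:,0]*50),"lug",f([534,312,110]),"hole",f([489,186.3,105]))
W=cloud(d);P=W[315:400,235:275].reshape(-1,3);P=W.reshape(-1,3)
m=(P[:,2]>140)&(P[:,2]<190)&(abs(P[:,0]-530)<90)&(abs(P[:,1]-310)<90);Q=P[m];print(np.percentile(Q,[2,50,98],axis=0).round())
for c in[(240,280),(215,230),(300,165),(270,190)]:
    print(c,W[300+c[1]//3,180+c[0]//3].round())
E
```

```text
tcp [274. 236.] +y [224. 305.] -y [322. 171.] +x [352. 274.] -x [199. 199.] lug [274. 268.] hole [391. 111.]
[[503. 266. 155.]
 [520. 272. 171.]
 [549. 366. 189.]]
(240, 280) [538. 361. 170.]
(215, 230) [543. 380. 240.]
(300, 165) [555. 163.   5.]
(270, 190) [524. 344. 229.]
```

{"name": "jog_arm", "arguments": {
  "commands": [0,0,0,0.003,0.001,-0.02,1,0,0,0,0,0,-0.021,1,0,0,0,0,0,0,0,0,0,0,0,0,0,0,0,0,0,0,0,0,0]
}}

```text
time_s: 2.85
tool_pos: [537.8, 314.3, 103.3]
eef_rot: [[-0.942, 0.335, 0.004], [0.335, 0.942, 0.002], [-0.003, 0.004, -1.0]]
wrist_force: [0.7, -1.0, 0.8]
finger_gap: 43.5
```

{"name": "jog_arm", "arguments": {
  "commands": [0,0,0,0,0,0,0,0,0,0,0,0,0,0,0,0,0,0,0,0,0]
}}

```text
time_s: 3.15
tool_pos: [537.0, 313.6, 102.0]
eef_rot: [[-0.942, 0.336, 0.002], [0.336, 0.942, 0.001], [-0.002, 0.002, -1.0]]
wrist_force: [-1.0, 0.2, 5.4]
finger_gap: 14.5
```

{"name": "jog_arm", "arguments": {
  "commands": [0,0,0,-0.003,-0.0085,0,0,0,0,0,-0.003,-0.0085,0,0,0,0,0,-0.003,-0.0085,0,0,0,0,0,-0.003,-0.0085,0,0,0,0,0,0,0,0,0]
}}

```text
time_s: 3.65
tool_pos: [524.3, 278.5, 102.0]
eef_rot: [[-0.942, 0.336, 0.001], [0.336, 0.942, 0.001], [-0.001, 0.001, -1.0]]
wrist_force: [-3.1, -0.8, 7.5]
finger_gap: 15.3
```

{"name": "jog_arm", "arguments": {
  "commands": [0,0,0,0,0,0,0,0,0,0,0,0,0,0,0,0,0,0,0,0,0]
}}

```text
time_s: 3.95
tool_pos: [524.3, 278.6, 102.0]
eef_rot: [[-0.942, 0.336, 0.001], [0.336, 0.942, 0.0], [-0.001, 0.0, -1.0]]
wrist_force: [-3.9, -1.4, 7.8]
finger_gap: 15.1
```

```bash
python3 - <<'E'
from h import *
out=[]
for c in("top","side"):
    d=bot.get_image(c);W=cloud(d);im=d["image"]
    u,v=proj(d,[489,186.3,105]).round().astype(int);print(c,u,v)
    out.append(cv2.resize(im[v-16:v+17,u-20:u+21],(400,330),interpolation=cv2.INTER_CUBIC))
    P=W.reshape(-1,3);P=P[(P[:,2]>127)&(P[:,2]<138)&(np.hypot(P[:,0]-522,P[:,1]-278)<28)]
    print(len(P),cv2.minAreaRect(P[:,:2].astype(np.float32)) if len(P)>5 else 0)
save("h1",np.hstack(out));o=bot.get_obs();print(np.round(o["tool_pos"],1),o["finger_gap"],np.round(o["wrist_force"],1))
E
```

```text
top 211 253
30 ((507.26470947265625, 276.7792663574219), (27.990293502807617, 9.87905216217041), 89.69267272949219)
side 310 337
127 ((512.1862182617188, 285.1286926269531), (33.75143051147461, 19.184778213500977), 71.39418029785156)
[524.3 278.6 102. ] 14.953680425104526 [-2.1 -1.7  8.7]
```

View pics/h1.png

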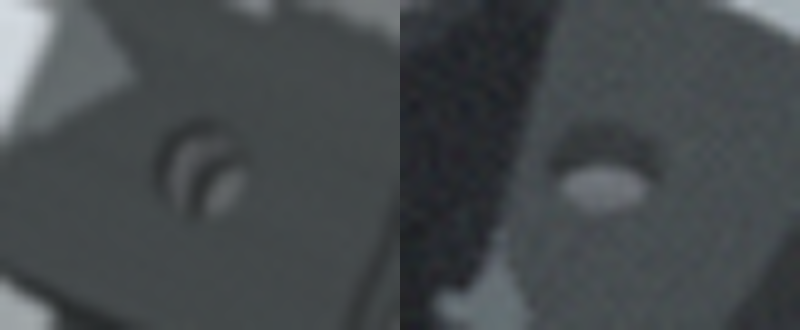

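```bash
cat > fit.py <<'E'
from h import *
from scipy.ndimage import gaussian_filter
from scipy.optimize import minimize
yd=np.array([.3355,.942])
def run(c,d=None):
    d=d or bot.get_image(c);g=d["image"].astype(float).mean(2)
    u,v=proj(d,[489,186.3,105]).round().astype(int);h=9;S=6
    r=(np.arange((2*h+1)*S)+.5)/S-.5-h
    uu,vv=np.meshgrid(u+r,v+r)
    n=cv2.undistortPoints(np.stack([uu,vv],-1).reshape(-1,1,2),np.array(d["camera_matrix"],float),np.array(d["distortion"],float)).reshape(-1,2)
    T=np.array(d["pose"]);D=np.c_[n[:,0],-n[:,1],-np.ones(len(n))]@T[:3,:3].T;O=T[:3,3]
    at=lambda z:(O+D*((z-O[2])/D[:,2])[:,None])[:,:2]
    A={z:at(z) for z in(105,91,88,66,63,51)}
    t=g[v-h:v+h+1,u-h:u+h+1]
    def res(p):
        c0=np.array([489,186.3])+p[:2];ct=c0+yd*p[2];R=10.25
        L=np.full(len(D),-1)
        for z,cc,lab in((105,c0,0),(91,c0,1),(88,ct,2),(66,ct,3),(63,c0,4),(51,c0,5)):
            m=(L<0)&(np.hypot(*(A[z]-cc).T)>R);L[m]=lab
        L[L<0]=6
        B=[]
        for k in range(7):
            a=(L==k).astype(float).reshape(uu.shape);a=gaussian_filter(a,.6*S).reshape(2*h+1,S,2*h+1,S).mean((1,3))
            if a.max()>.3: B.append(a.ravel())
        B=np.array(B).T;x,*_=np.linalg.lstsq(B,t.ravel(),rcond=None)
        return np.sqrt(np.mean((B@x-t.ravel())**2))
    best=[]
    for dl in np.arange(-8,9,1.):
        q=min((minimize(lambda q:res([*q,dl]),s,method="Nelder-Mead",options=dict(maxiter=60,xatol=.1,fatol=.01)) for s in([0,0],[1,1])),key=lambda q:q.fun)
        best.append((round(q.fun,2),dl,q.x.round(1).tolist()))
    print(c,*best,sep="\n ")
E
python3 - <<'E'
from fit import *
run("top");run("side")
E
```

```text
top
 (np.float64(4.57), np.float64(-8.0), [0.2, 2.0])
 (np.float64(4.17), np.float64(-7.0), [0.2, 1.5])
 (np.float64(3.9), np.float64(-6.0), [-0.1, 1.0])
 (np.float64(3.77), np.float64(-5.0), [-0.2, 0.6])
 (np.float64(3.87), np.float64(-4.0), [0.1, 0.0])
 (np.float64(3.85), np.float64(-3.0), [-0.2, -0.1])
 (np.float64(3.81), np.float64(-2.0), [0.0, 0.0])
 (np.float64(3.7), np.float64(-1.0), [0.2, 0.2])
 (np.float64(4.03), np.float64(0.0), [0.5, 0.5])
 (np.float64(3.62), np.float64(1.0), [0.3, 0.1])
 (np.float64(3.63), np.float64(2.0), [0.4, 0.1])
 (np.float64(3.66), np.float64(3.0), [0.2, 0.3])
 (np.float64(3.85), np.float64(4.0), [0.5, 0.1])
 (np.float64(3.76), np.float64(5.0), [0.4, 0.3])
 (np.float64(3.99), np.float64(6.0), [0.8, -0.1])
 (np.float64(4.25), np.float64(7.0), [0.0, 0.0])
 (np.float64(4.35), np.float64(8.0), [0.7, 0.1])
side
 (np.float64(7.17), np.float64(-8.0), [0.1, -0.3])
 (np.float64(7.86), np.float64(-7.0), [1.1, 0.8])
 (np.float64(7.64), np.float64(-6.0), [1.5, 0.0])
 (np.float64(7.55), np.float64(-5.0), [1.3, -0.4])
 (np.float64(7.54), np.float64(-4.0), [1.4, -0.5])
 (np.float64(7.61), np.float64(-3.0), [1.7, -0.3])
 (np.float64(7.62), np.float64(-2.0), [1.3, 0.3])
 (np.float64(7.1), np.float64(-1.0), [0.0, 0.0])
 (np.float64(7.09), np.float64(0.0), [0.1, 0.2])
 (np.float64(7.1), np.float64(1.0), [0.2, 0.0])
 (np.float64(7.12), np.float64(2.0), [0.3, 0.0])
 (np.float64(7.14), np.float64(3.0), [0.2, 0.0])
 (np.float64(7.16), np.float64(4.0), [0.1, -0.2])
 (np.float64(7.17), np.float64(5.0), [0.2, -0.1])
 (np.float64(7.18), np.float64(6.0), [0.3, -0.2])
 (np.float64(7.29), np.float64(7.0), [0.0, 0.0])
 (np.float64(7.18), np.float64(8.0), [0.2, -0.4])
```

{"name": "jog_arm", "arguments": {
  "commands": [0,0,0,0,0,0,0.5,0,0,0,0,0,0,0.5,0,0,0,0,0,0,0.5,0,0,0,0,0,0.02,0.5,0,0,0,0,0,0.04,0.5]
}}

```text
time_s: 4.65
tool_pos: [521.7, 277.8, 156.7]
eef_rot: [[-0.942, 0.335, -0.008], [0.335, 0.942, -0.004], [0.006, -0.007, -1.0]]
wrist_force: [1.1, 0.8, -0.1]
finger_gap: 42.8
```

{"name": "jog_arm", "arguments": {
  "commands": [0,0,0,0,0,0.04,1,0,0,-0.14,0,-0.01,0.04,1,0,0,-0.14,-0.003,-0.03,0,1,0,0,-0.14,-0.003,-0.03,0,1,0,0,-0.14,-0.003,-0.03,0,1]
}}

```text
time_s: 5.15
tool_pos: [515.2, 178.4, 240.3]
eef_rot: [[-0.616, 0.787, 0.0], [0.787, 0.616, -0.0], [-0.0, 0.0, -1.0]]
wrist_force: [-0.5, -0.3, 0.5]
finger_gap: 85.6
```

{"name": "jog_arm", "arguments": {
  "commands": [0,0,-0.14,-0.003,-0.03,0,1,0,0,-0.14,-0.003,-0.03,0,1,0,0,-0.14,-0.003,-0.03,0,1,0,0,-0.14,-0.003,-0.03,0,1,0,0,-0.14,-0.003,-0.03,0,1]
}}

```text
time_s: 5.65
tool_pos: [500.0, 28.0, 240.0]
eef_rot: [[0.037, 0.999, -0.0], [0.999, -0.037, -0.0], [-0.0, -0.0, -1.0]]
wrist_force: [0.4, 0.1, 0.1]
finger_gap: 85.8
```

{"name": "jog_arm", "arguments": {
  "commands": [0,0,-0.14,-0.003,-0.03,0,1,0,0,-0.145,-0.003,-0.03,0,1,0,0,0,-0.003,-0.02,0,1,0,0,0,0,0,0,1]
}}

```text
time_s: 6.05
tool_pos: [490.8, -52.9, 240.0]
eef_rot: [[0.314, 0.949, -0.001], [0.949, -0.314, -0.0], [-0.001, -0.001, -1.0]]
wrist_force: [-0.1, 0.4, 0.6]
finger_gap: 85.8
```

```bash
python3 - <<'E'
from h import *
for c in("top","side"):
    d=bot.get_image(c);P=cloud(d).reshape(-1,3)
    z=1.2 if c=="side" else 0
    P=P-[0,0,z]
    Q=P[(P[:,2]>127)&(P[:,2]<139)&(np.hypot(P[:,0]-522,P[:,1]-278)<40)]
    r=cv2.minAreaRect(Q[:,:2].astype(np.float32)); dd=np.array(r[0])-[489,186.3]
    Q2=P[(P[:,2]>99)&(P[:,2]<111)&(np.hypot(P[:,0]-489,P[:,1]-186)<62)];
    print(c,len(Q),r,"dist",dd@[.3355,.942],dd@[.942,-.3355],"br",cv2.minAreaRect(Q2[:,:2].astype(np.float32)))
o=bot.get_obs();print(np.round(o["tool_pos"],1),np.round(o["eef_rot"],3).tolist(),np.round(o["joint_positions"],3))
E
```

```text
top 141 ((522.3738403320312, 277.4525146484375), (18.36794090270996, 39.02703094482422), 68.85719299316406) dist 97.0625922302246 0.8564889282226568 br ((489.62725830078125, 186.4065399169922), (93.3782730102539, 76.9178237915039), 70.25967407226562)
side 222 ((520.96923828125, 279.14794921875), (17.494552612304688, 40.13985824584961), 68.13556671142578) dist 98.18844760742186 -1.0354645019531237 br ((488.49517822265625, 187.212646484375), (93.4181900024414, 78.00604248046875), 69.55384063720703)
[491.2 -50.9 240.1] [[0.312, 0.95, -0.0], [0.95, -0.312, 0.001], [0.0, -0.001, -1.0]] [-1.040e-01  2.250e-01  8.000e-03  1.354e+00  1.000e-03  1.784e+00]
```

{"name": "jog_arm", "arguments": {
  "commands": [0,0,0,0,-0.002,-0.045,1,0,0,0,0,0,-0.045,1,0,0,0,0,0,-0.045,1,0,0,0,0,0,-0.04,1,0,0,0,0,0,-0.024,1]
}}

```text
time_s: 6.65
tool_pos: [489.2, -51.2, 38.0]
eef_rot: [[0.309, 0.951, -0.005], [0.951, -0.309, 0.001], [-0.001, -0.005, -1.0]]
wrist_force: [-0.4, -0.7, 1.3]
finger_gap: 85.4
```

{"name": "jog_arm", "arguments": {
  "commands": [0,0,0,0,0,0,1,0,0,0,0,0,0,1,0,0,0,0,0,0,1]
}}

```text
time_s: 6.95
tool_pos: [493.1, -52.4, 43.0]
eef_rot: [[0.31, 0.951, 0.003], [0.951, -0.31, -0.0], [0.001, 0.003, -1.0]]
wrist_force: [-0.1, 0.3, -0.2]
finger_gap: 85.2
```

{"name": "jog_arm", "arguments": {
  "commands": [0,0,0,0,0,0,0,0,0,0,0,0,0,0,0,0,0,0,0,0,0,0,0,0,0,0,0,0,0,0,0,0,0,0,0]
}}

```text
time_s: 7.45
tool_pos: [491.6, -52.9, 41.7]
eef_rot: [[0.311, 0.95, 0.001], [0.95, -0.311, -0.0], [0.0, 0.001, -1.0]]
wrist_force: [-1.5, -0.4, 2.8]
finger_gap: 16.3
```

{"name": "jog_arm", "arguments": {
  "commands": [0,0,0,0,0,0,0,0,0,0,0,0,0,0,0,0,0,0,0,0,0]
}}

```text
time_s: 7.75
tool_pos: [491.6, -52.9, 41.7]
eef_rot: [[0.311, 0.95, 0.001], [0.95, -0.311, -0.0], [-0.0, 0.001, -1.0]]
wrist_force: [-0.6, 0.1, 4.3]
finger_gap: 16.3
```

```bash
python3 - <<'E'
from h import *
o=bot.get_obs();print(o["finger_gap"],np.round(o["tool_pos"],1),np.round(o["wrist_force"],1))
E
```

```text
16.26362523145145 [491.6 -52.9  41.7] [-0.6  0.1  4.3]
```

{"name": "jog_arm", "arguments": {
  "commands": [0,0,0,0,0,0.02,0,0,0,0,0,0,0.04,0,0,0,0,0,0,0.045,0,0,0,0,0,0,0.045,0,0,0,0,0,0,0.045,0]
}}

```text
time_s: 8.25
tool_pos: [490.2, -52.5, 236.8]
eef_rot: [[0.311, 0.951, -0.003], [0.951, -0.311, 0.001], [-0.0, -0.003, -1.0]]
wrist_force: [1.2, -0.1, -3.0]
finger_gap: 16.1
```

{"name": "jog_arm", "arguments": {
  "commands": [0,0,0.033,0.01,-0.028,0,0,-0.126,0.037,0,0.01,-0.028,-0.005,0,-0.126,0.037,0,0.01,-0.028,-0.01,0,-0.126,0.037,0,0.01,-0.028,-0.015,0,-0.126,0.037,0,0.01,-0.028,-0.015,0]
}}

```text
time_s: 8.75
tool_pos: [541.8, -193.4, 190.6]
eef_rot: [[0.241, 0.96, -0.142], [0.829, -0.279, -0.484], [-0.505, -0.001, -0.863]]
wrist_force: [-0.4, -0.8, -3.0]
finger_gap: 16.4
```

{"name": "jog_arm", "arguments": {
  "commands": [-0.126,0.037,0,0.01,-0.026,-0.015,0,-0.126,0.037,0,0,0,-0.015,0,0,0,0,0,0,0,0,0,0,0,0,0,0,0]
}}

```text
time_s: 9.15
tool_pos: [550.6, -218.0, 159.2]
eef_rot: [[0.192, 0.96, -0.202], [0.679, -0.279, -0.679], [-0.708, -0.007, -0.706]]
wrist_force: [-0.6, -0.9, -2.8]
finger_gap: 16.0
```

```bash
python3 - <<'E'
from h import *
o=bot.get_obs();print(o["finger_gap"],np.round(o["tool_pos"],1),np.round(o["eef_rot"],3).tolist(),np.round(o["joint_positions"],3))
d=bot.get_image("side");save("s2",cv2.resize(d["image"][120:360,200:480],None,fx=2.5,fy=2.5))
E
```

```text
16.00910143983449 [ 550.6 -218.   159.2] [[0.192, 0.96, -0.202], [0.679, -0.279, -0.679], [-0.708, -0.007, -0.706]] [-0.02   0.619  0.146  1.359 -0.751  1.934]
```

View pics/s2.png

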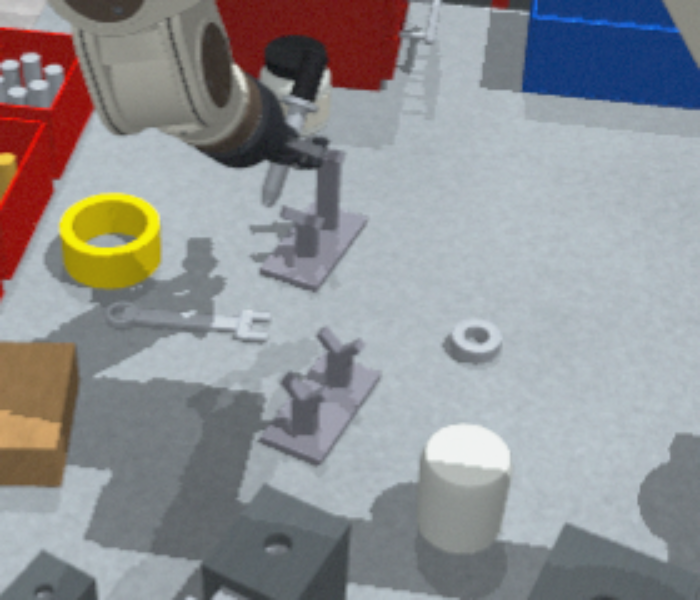

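{"name": "jog_arm", "arguments": {
  "commands": [0,0,0,0.003,0.0045,-0.005,0,0,0,0,-0.006,-0.02,-0.021,0,0,0,0,-0.006,-0.02,-0.021,0,0,0,0,-0.0045,-0.0155,-0.016,0,0,0,0,0,0,0,0]
}}

```text
time_s: 9.7
tool_pos: [535.8, -271.6, 98.2]
eef_rot: [[0.199, 0.959, -0.202], [0.678, -0.284, -0.678], [-0.708, -0.002, -0.706]]
wrist_force: [-0.1, 0.6, -1.7]
finger_gap: 16.1
```

{"name": "jog_arm", "arguments": {
  "commands": [0,0,0,0,0,0,0]
}}

```text
time_s: 9.8
tool_pos: [538.2, -270.4, 100.2]
eef_rot: [[0.2, 0.96, -0.198], [0.677, -0.282, -0.68], [-0.708, 0.001, -0.706]]
wrist_force: [0.1, 1.1, -3.0]
finger_gap: 16.2
```

```bash
python3 - <<'E'
from h import *
o=bot.get_obs();print(o["finger_gap"],np.round(o["tool_pos"],1),np.round(o["wrist_force"],1))
p=np.array(o["tool_pos"]);R=np.array(o["eef_rot"]);g=p-18.7*R[:,2];ax=-R[:,0]*0+np.array([R[0,0],R[1,0],R[2,0]])
print("grasp",g.round(1),"ax(nose)",ax.round(3))
# camera pin axis: points within 25mm of robot axis
for c in("top","side"):
    d=bot.get_image(c);P=cloud(d).reshape(-1,3)
    if c=="side":P=P-[0,0,1.2]
    t=(P-g)@ax; r=P-g-np.outer(t,ax); l=r@R[:,1]; n=-(r@R[:,2])
    for a,b in((-92,-50),(25,50)):
        m=(t>a)&(t<b)&(np.abs(l)<20)&(n>0)&(n<22)
        if m.sum()>5:print(c,a,m.sum(),"lat",np.percentile(l[m],[5,50,95]).round(1),"n",np.percentile(n[m],[50,95]).round(1))
    m=(np.abs(l)<13)&(n>-13)&(n<15)&(abs(t)<110);print(np.histogram(t[m],bins=range(-104,72,8)))
E
```

```text
16.180099364087475 [ 538.2 -270.4  100.2] [ 0.1  1.1 -3. ]
grasp [ 541.9 -257.7  113.4] ax(nose) [ 0.2    0.677 -0.708]
top -92 186 lat [-10.3  -1.3  10.2] n [ 8.  11.7]
(array([12, 69, 39, 30, 36, 32, 59, 15, 20, 25, 24, 51, 20, 18,  5,  0,  0,
        0,  0,  0,  0]), array([-104,  -96,  -88,  -80,  -72,  -64,  -56,  -48,  -40,  -32,  -24,
        -16,   -8,    0,    8,   16,   24,   32,   40,   48,   56,   64]))
side -92 166 lat [-12.9  -4.6   7.7] n [ 8.6 13.6]
side 25 64 lat [-10.1  -3.7   4.4] n [ 6. 12.]
(array([ 2, 27, 32, 29, 27, 33, 24, 29, 24, 18,  2,  0,  0,  0, 14, 25, 24,
       24, 19,  5,  0]), array([-104,  -96,  -88,  -80,  -72,  -64,  -56,  -48,  -40,  -32,  -24,
        -16,   -8,    0,    8,   16,   24,   32,   40,   48,   56,   64]))
```

{"name": "jog_arm", "arguments": {
  "commands": [0,0,0,0,-0.005,-0.0075,0,0,0,0,-0.002,-0.005,-0.007,0,0,0,0,-0.001,-0.0035,-0.004,0,0,0,0,0,0,0,0,0,0,0,0,0,0,0]
}}

```text
time_s: 10.4
tool_pos: [534.5, -283.4, 79.5]
eef_rot: [[0.196, 0.96, -0.2], [0.677, -0.28, -0.68], [-0.709, -0.003, -0.705]]
wrist_force: [0.3, -0.2, -2.2]
finger_gap: 16.2
```

{"name": "jog_arm", "arguments": {
  "commands": [0,0,0,0,0,0,0,0,0,0,0,0,0,0]
}}

```text
time_s: 10.6
tool_pos: [535.1, -283.2, 80.0]
eef_rot: [[0.196, 0.96, -0.199], [0.677, -0.28, -0.68], [-0.709, -0.001, -0.705]]
wrist_force: [0.2, -0.1, -3.0]
finger_gap: 16.4
```

{"name": "jog_arm", "arguments": {
  "commands": [0,0,0,-0.0005,-0.002,-0.0015,0,0,0,0,-0.0005,-0.0015,-0.0015,0,0,0,0,0,0,0,0,0,0,0,0,0,0,0]
}}

```text
time_s: 11.0
tool_pos: [534.7, -285.4, 78.3]
eef_rot: [[0.195, 0.961, -0.197], [0.678, -0.278, -0.68], [-0.708, -0.001, -0.706]]
wrist_force: [-0.3, 9.9, 6.4]
finger_gap: 16.0
```

{"name": "jog_arm", "arguments": {
  "commands": [0,0,0,-0.0003,-0.001,-0.001,0,0,0,0,0,0,0,0,0,0,0,0,0,0,0]
}}

```text
time_s: 11.3
tool_pos: [534.7, -285.5, 78.2]
eef_rot: [[0.195, 0.961, -0.196], [0.679, -0.276, -0.68], [-0.708, -0.001, -0.706]]
wrist_force: [-2.8, 16.5, 12.3]
finger_gap: 16.0
```

{"name": "jog_arm", "arguments": {
  "commands": [0,0,0,0,0,0,0.5,0,0,0,0,0,0,0.7,0,0,0,0,0,0,1,0,0,0,0,0,0,1,0,0,0,0,0,0,1]
}}

```text
time_s: 11.8
tool_pos: [533.3, -288.2, 75.7]
eef_rot: [[0.196, 0.96, -0.2], [0.677, -0.281, -0.68], [-0.709, -0.002, -0.705]]
wrist_force: [-0.2, 0.5, -0.1]
finger_gap: 85.0
```

{"name": "jog_arm", "arguments": {
  "commands": [0,0,0,0,0,0,1,0,0,0,0,0,0,1,0,0,0,0.004,0.014,0.014,1,0,0,0,0.006,0.02,0.021,1,0,0,0,0.008,0.027,0.028,1]
}}

```text
time_s: 12.3
tool_pos: [550.1, -227.0, 138.4]
eef_rot: [[0.196, 0.959, -0.203], [0.677, -0.282, -0.68], [-0.709, -0.005, -0.705]]
wrist_force: [0.5, 0.9, -0.7]
finger_gap: 85.2
```

{"name": "jog_arm", "arguments": {
  "commands": [0,0,0,0.008,0.027,0.028,1,0,0,0,0.008,0.027,0.028,1,0.126,-0.037,0,0,0.02,0.035,1,0.126,-0.037,0,0,0.02,0.035,1,0.126,-0.037,0,0,0.02,0.02,1]
}}

```text
time_s: 12.8
tool_pos: [568.9, -111.2, 288.4]
eef_rot: [[0.258, 0.961, -0.101], [0.889, -0.277, -0.365], [-0.378, 0.004, -0.926]]
wrist_force: [1.0, -0.2, -0.6]
finger_gap: 85.3
```

```bash
cat > pin.py <<'E'
from h import *
from scipy.optimize import least_squares
def pinfit(c,mid,ax,d=None,dump=False):
    """fit axis of pin (mid=pin_shank guess, ax nose->knob) to visible surface points"""
    d=d or bot.get_image(c);P=cloud(d).reshape(-1,3);P=P[~np.isnan(P[:,0])]
    ax=np.array(ax,float)/np.linalg.norm(ax);mid=np.array(mid,float)
    e1=np.cross(ax,[0,0,1.]) ; e1=e1/np.linalg.norm(e1) if np.linalg.norm(e1)>.1 else np.array([1.,0,0]);e2=np.cross(ax,e1)
    par=np.zeros(5)
    for it in range(8):
        m0=mid+par[0]*e1+par[1]*e2+par[4]*ax;a=ax+par[2]*e1+par[3]*e2;a/=np.linalg.norm(a)
        t=(P-m0)@a;r=np.linalg.norm(P-m0-np.outer(t,a),axis=1)
        S=((t>-24)&(t<24)&(r<16)) ; Kn=((t>49)&(t<90)&(r<20)); C=(t>42)&(t<45)&(r<22)
        Q=P[S|Kn];rad=np.where(S[S|Kn],9.,12.)
        def f(p):
            m1=mid+p[0]*e1+p[1]*e2;b=ax+p[2]*e1+p[3]*e2;b/=np.linalg.norm(b)
            w=Q-m1;tt=w@b;return np.linalg.norm(w-np.outer(tt,b),axis=1)-rad
        par[:4]=least_squares(f,par[:4],loss="soft_l1",f_scale=2).x
        # knob end for axial
        k=(r<9)&(t>75)&(t<105)
        if k.sum()>3: par[4]+=.5*(np.percentile(t[k],95)-93)
    m0=mid+par[0]*e1+par[1]*e2;a=ax+par[2]*e1+par[3]*e2;a/=np.linalg.norm(a)
    print(c,"n",S.sum(),Kn.sum(),"shank",(m0+par[4]*a).round(1),"axis",a.round(3),"collar",(m0+(40+par[4])*a).round(1),"res",np.std(f(par[:4])).round(2))
    t=(P-m0)@a;r=np.linalg.norm(P-m0-np.outer(t,a),axis=1)
    h=[int(((t>b)&(t<b+3)&(r>13.5)&(r<20)).sum()) for b in range(28,60,3)];print(" collar hist from 28 step3",h,"t knob end",np.percentile(t[(r<11)&(t>60)&(t<115)],99).round(1))
E
python3 - <<'E'
from pin import *
for c in("top","side"):
    d=bot.get_image(c);pinfit(c,[538,-272,88],[-.197,-.679,.707],d)
    if c=="side":save("s3",cv2.resize(d["image"][120:300,230:430],None,fx=3,fy=3))
o=bot.get_obs();print(np.round(o["tool_pos"],1),np.round(o["eef_rot"],3).tolist(),np.round(o["joint_positions"],3),o["time_s"])
E
```

```text
top n 137 181 shank [ 538.1 -272.9   88. ] axis [-0.206 -0.677  0.706] collar [ 529.9 -300.   116.3] res 1.51
 collar hist from 28 step3 [2, 9, 3, 3, 16, 20, 22, 1, 0, 2, 0] t knob end 93.9
side n 143 161 shank [ 535.5 -270.6   89.5] axis [-0.203 -0.684  0.701] collar [ 527.3 -297.9  117.5] res 2.31
 collar hist from 28 step3 [4, 6, 3, 8, 8, 16, 7, 2, 2, 0, 3] t knob end 94.0
[ 569.5 -113.4  292.1] [[0.264, 0.96, -0.095], [0.887, -0.28, -0.367], [-0.379, 0.013, -0.925]] [-0.003  0.456  0.411  1.627 -0.377  1.874] 12.9
```

View pics/s3.png

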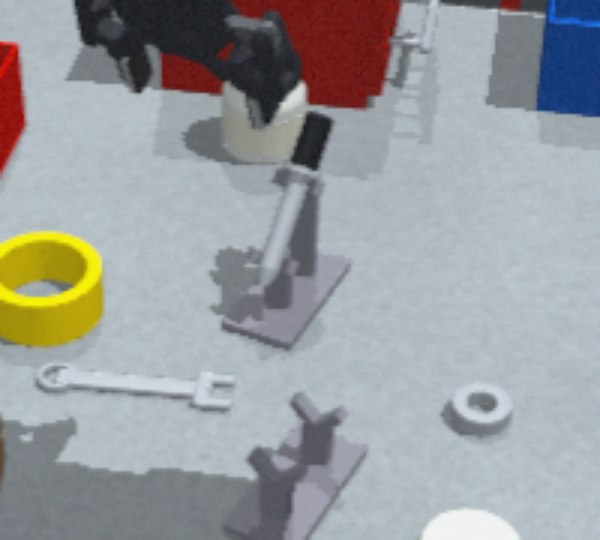

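{"name": "jog_arm", "arguments": {
  "commands": [0.125,-0.036,0,-0.007,-0.03,0,1,0.125,-0.036,0,-0.007,-0.03,0,1,0.125,-0.036,0,-0.007,-0.03,0,1,0.125,-0.036,0,-0.007,-0.03,0,1,0.125,-0.036,0,-0.007,-0.03,0,1]
}}

```text
time_s: 13.4
tool_pos: [532.0, -263.8, 285.3]
eef_rot: [[0.269, 0.961, 0.071], [0.928, -0.278, 0.247], [0.257, -0.001, -0.966]]
wrist_force: [1.5, 0.1, -0.7]
finger_gap: 85.7
```

{"name": "jog_arm", "arguments": {
  "commands": [0.125,-0.036,0,-0.007,-0.03,0,1,0.125,-0.036,0,-0.007,-0.03,0,1,0.125,-0.036,0,-0.007,-0.03,0,1,0.125,-0.036,0,-0.007,-0.03,0,1,0,0,0,0,0,0,1]
}}

```text
time_s: 13.9
tool_pos: [497.4, -380.8, 261.5]
eef_rot: [[0.215, 0.956, 0.199], [0.679, -0.293, 0.673], [0.702, -0.009, -0.712]]
wrist_force: [0.3, -0.3, -2.6]
finger_gap: 85.3
```

```bash
python3 - <<'E'
from pin import *
o=bot.get_obs();p=np.array(o["tool_pos"]);R=np.array(o["eef_rot"]);print(p.round(1),R.round(3).tolist(),np.round(o["joint_positions"],3))
sh=np.array([538.1,-272.9,88.]);a=np.array([-.205,-.68,.704])
from scipy.spatial.transform import Rotation as Ro
z=R[:,2];w=np.cross(z,-a);print("rotvec needed",(w/np.linalg.norm(w)*np.arcsin(np.linalg.norm(w))).round(3))
for t in(165,90,55):print(t,"shift",(sh+t*a-p).round(1))
E
```

```text
[ 497.4 -380.8  261.5] [[0.215, 0.956, 0.199], [0.679, -0.293, 0.673], [0.702, -0.009, -0.712]] [-0.929  0.915  0.955  2.143  0.597  0.775]
rotvec needed [ 0.011 -0.006 -0.002]
165 shift [  6.8  -4.3 -57.4]
90 shift [  22.2   46.7 -110.2]
55 shift [  29.4   70.5 -134.8]
```

```bash
cat > kin.py <<'E'
import numpy as np
from scipy.optimize import least_squares
D=[([144.3,478.7,231.3],[0,0,-1],.241,.005),([530.2,310.8,138],[0,0,-1],.525,.18),([491.2,-50.9,240.1],[0,0,-1],.225,.008),
([550.6,-218,159.2],[-.202,-.679,-.706],.619,.146),([497.4,-380.8,261.5],[.199,.673,-.712],.915,.955),([569.5,-113.4,292.1],[-.095,-.367,-.925],.456,.411)]
def fk(k,a,b):return k[0]+k[1]*np.sin(a)+k[2]*np.cos(a-b),k[3]+k[1]*np.cos(a)-k[2]*np.sin(a-b)
def f(k):
    e=[]
    for p,z,a,b in D:
        w=np.array(p)-k[4]*np.array(z);r,zz=fk(k,a,b);e+=[np.hypot(w[0],w[1])-r,w[2]-zz]
    return e
k=least_squares(f,[0,400,400,200,302]).x
def joints(p,z):
    p,z=np.array(p,float),np.array(z,float);z/=np.linalg.norm(z)
    w=p-k[4]*z;j1=np.arctan2(w[1],w[0]);R=np.hypot(w[0],w[1])
    s=min((least_squares(lambda q:np.array(fk(k,*q))-[R,w[2]],q0) for q0 in([.6,.3],[1,.9])),key=lambda s:s.cost)
    zr=z[0]*np.cos(j1)+z[1]*np.sin(j1);zt=-z[0]*np.sin(j1)+z[1]*np.cos(j1)
    pitch=np.arctan2(-z[2],zr);return np.round([j1,*s.x,pitch-s.x[0]+s.x[1],np.arcsin(zt),s.cost**.5],3)
E
python3 - <<'E'
from kin import *
print(k.round(1),np.round(f(k),1))
sh=np.array([538.1,-272.9,88.]);h=np.array([-.288,-.957])
for ang in(45,52,60):
  for t in(55,75,95,115,135,165):
    # tool z tilt 'ang' below horizontal; TCP at pin axis point t
    a=np.r_[h*.708,.706];z=np.r_[-h*np.cos(np.radians(ang)),-np.sin(np.radians(ang))]
    g=sh+(55+18.7)*a;p=g+18.7*z-(t-55)*z
    print(ang,t,p.round(0),joints(p,z))
E
```

```text
[ 10.7 453.5 391.  224.2 348.7] [  0.9   6.8   8.7   2.3   0.2   6.7  -0.5 -10.1 -11.1  -6.6   1.8   0.9]
45 55 [ 527. -310.  127.] [-0.875  0.848  0.452  1.678  0.631  0.   ]
45 75 [ 523. -324.  141.] [-0.892  0.853  0.501  1.732  0.623  0.   ]
45 95 [ 519. -337.  155.] [-0.908  0.861  0.554  1.787  0.615  0.   ]
45 115 [ 515. -351.  169.] [-0.923  0.871  0.612  1.844  0.607  0.   ]
45 135 [ 511. -364.  183.] [-0.939  0.885  0.675  1.903  0.6    0.   ]
45 165 [ 504. -385.  205.] [-0.961  0.912  0.783  1.996  0.588  0.   ]
52 55 [ 526. -312.  125.] [-0.839  0.787  0.409  1.579  0.554  0.   ]
52 75 [ 523. -324.  141.] [-0.854  0.788  0.455  1.631  0.548  0.   ]
52 95 [ 519. -335.  157.] [-0.869  0.792  0.504  1.685  0.542  0.   ]
52 115 [ 516. -347.  173.] [-0.883  0.798  0.558  1.74   0.536  0.   ]
52 135 [ 512. -359.  188.] [-0.897  0.807  0.615  1.797  0.531  0.   ]
52 165 [ 507. -377.  212.] [-0.918  0.827  0.713  1.886  0.522  0.   ]
60 55 [ 526. -314.  124.] [-0.791  0.723  0.361  1.478  0.454  0.   ]
60 75 [ 523. -323.  141.] [-0.804  0.72   0.402  1.529  0.451  0.   ]
60 95 [ 520. -333.  158.] [-0.816  0.719  0.447  1.58   0.447  0.   ]
60 115 [ 517. -343.  176.] [-0.829  0.721  0.496  1.633  0.444  0.   ]
60 135 [ 514. -352.  193.] [-0.841  0.725  0.548  1.687  0.44   0.   ]
60 165 [ 510. -367.  219.] [-0.859  0.736  0.636  1.771  0.435  0.   ]
```

{"name": "jog_arm", "arguments": {
  "commands": [0.011,-0.006,0,0.003,-0.002,-0.029,1,0,0,0,0.003,-0.002,-0.028,1,0,0,0,0,0,0,1,0,0,0,0,0,0,1]
}}

```text
time_s: 14.3
tool_pos: [506.7, -376.8, 219.9]
eef_rot: [[0.198, 0.959, 0.205], [0.681, -0.285, 0.675], [0.705, 0.006, -0.709]]
wrist_force: [0.1, -0.7, 0.5]
finger_gap: 85.2
```

```bash
cat > st.py <<'E'
from h import *
o=bot.get_obs();p=np.array(o["tool_pos"]);R=np.array(o["eef_rot"]);print(p.round(1),R.round(3).tolist(),np.round(o["joint_positions"],3))
sh=np.array([538.1,-272.9,88.]);a=np.array([-.205,-.68,.704])
z=R[:,2];w=np.cross(z,-a);print("rotvec needed",w.round(3))
for t in(165,90,55):print(t,"shift",(sh+t*a-p).round(1))
E
python3 st.py
```

```text
[ 506.7 -376.8  219.9] [[0.198, 0.959, 0.205], [0.681, -0.285, 0.675], [0.705, 0.006, -0.709]] [-0.918  0.918  0.853  2.032  0.61   0.77 ]
rotvec needed [ 0.007 -0.001  0.001]
165 shift [ -2.5  -8.3 -15.8]
90 shift [ 12.9  42.7 -68.6]
55 shift [ 20.1  66.5 -93.2]
```

{"name": "jog_arm", "arguments": {
  "commands": [0.007,0,0,-0.0025,-0.008,-0.016,1,0,0,0,0.005,0.017,-0.0175,1,0,0,0,0.005,0.017,-0.0175,1,0,0,0,0.005,0.017,-0.0175,1,0,0,0,0,0,0,1]
}}

```text
time_s: 14.8
tool_pos: [519.0, -332.3, 150.2]
eef_rot: [[0.197, 0.959, 0.203], [0.676, -0.283, 0.681], [0.71, 0.003, -0.704]]
wrist_force: [-1.0, 0.7, -0.3]
finger_gap: 85.2
```

{"name": "jog_arm", "arguments": {
  "commands": [0,0,0,0,0,0,1,0,0,0,0,0,0,1]
}}

```text
time_s: 15.0
tool_pos: [519.8, -336.3, 153.0]
eef_rot: [[0.196, 0.958, 0.209], [0.679, -0.286, 0.676], [0.708, 0.009, -0.707]]
wrist_force: [-0.5, -0.3, 1.2]
finger_gap: 85.6
```

```bash
python3 st.py
```

```text
[ 519.8 -336.3  153. ] [[0.196, 0.958, 0.209], [0.679, -0.286, 0.676], [0.708, 0.009, -0.707]] [-0.87   0.874  0.593  1.786  0.638  0.82 ]
rotvec needed [0.005 0.002 0.003]
165 shift [-15.5 -48.8  51.2]
90 shift [-0.1  2.2 -1.6]
55 shift [  7.1  26.  -26.3]
```

{"name": "jog_arm", "arguments": {
  "commands": [0.005,0.002,0,0.0025,0.01,-0.01,1,0,0,0,0.0025,0.009,-0.009,1,0,0,0,0.002,0.007,-0.007,1,0,0,0,0,0,0,1,0,0,0,0,0,0,1]
}}

```text
time_s: 15.5
tool_pos: [526.6, -309.3, 126.0]
eef_rot: [[0.198, 0.958, 0.206], [0.674, -0.286, 0.681], [0.712, 0.004, -0.703]]
wrist_force: [0.1, -0.3, -0.1]
finger_gap: 85.4
```

{"name": "jog_arm", "arguments": {
  "commands": [0,0,0,0,0,0,1,0,0,0,0,0,0,1]
}}

```text
time_s: 15.7
tool_pos: [526.5, -309.4, 125.9]
eef_rot: [[0.198, 0.958, 0.206], [0.674, -0.286, 0.681], [0.711, 0.004, -0.703]]
wrist_force: [-0.1, 0.7, 0.4]
finger_gap: 85.1
```

```bash
python3 st.py
```

```text
[ 526.5 -309.4  125.9] [[0.198, 0.958, 0.206], [0.674, -0.286, 0.681], [0.711, 0.004, -0.703]] [-0.839  0.858  0.488  1.683  0.654  0.854]
rotvec needed [-0.002  0.001  0.001]
165 shift [-22.2 -75.7  78.2]
90 shift [ -6.9 -24.7  25.4]
55 shift [ 0.3 -0.9  0.8]
```

Well aligned; close.

{"name": "jog_arm", "arguments": {
  "commands": [0,0,0,0,-0.0005,0.0005,0,0,0,0,0,0,0,0,0,0,0,0,0,0,0,0,0,0,0,0,0,0,0,0,0,0,0,0,0]
}}

```text
time_s: 16.2
tool_pos: [526.0, -309.2, 126.1]
eef_rot: [[0.199, 0.958, 0.205], [0.674, -0.285, 0.682], [0.712, 0.002, -0.702]]
wrist_force: [-1.5, -1.1, 1.5]
finger_gap: 22.6
```

{"name": "jog_arm", "arguments": {
  "commands": [0,0,0,0,0,0,0,0,0,0,0,0,0,0,0,0,0,0,0,0,0]
}}

```text
time_s: 16.5
tool_pos: [526.1, -309.2, 126.1]
eef_rot: [[0.199, 0.958, 0.205], [0.674, -0.285, 0.682], [0.712, 0.003, -0.702]]
wrist_force: [-3.5, -1.6, 1.6]
finger_gap: 22.7
```

```bash
python3 - <<'E'
from pin import *
for c in("top","side"):pinfit(c,[538,-272,88],[-.205,-.68,.704])
from kin import *
# lift path along normal then rotate to vertical
print(joints([526+.2*60,-310+.68*60,127+42],[.206,.681,-.703]))
print(joints([489,186,240],[0,0,-1]))
E
```

```text
top n 140 243 shank [ 538.1 -272.7   87.9] axis [-0.203 -0.665  0.719] collar [ 530.  -299.3  116.7] res 2.81
 collar hist from 28 step3 [4, 6, 3, 8, 11, 19, 22, 0, 0, 3, 6] t knob end 93.5
side n 144 238 shank [ 535.3 -270.2   89.1] axis [-0.236 -0.66   0.714] collar [ 525.9 -296.6  117.7] res 3.32
 collar hist from 28 step3 [4, 11, 6, 8, 13, 11, 8, 2, 2, 4, 9] t knob end 107.9
[-0.827  0.76   0.396  1.683  0.659  0.   ]
[0.363 0.286 0.105 1.389 0.    0.   ]
```

{"name": "jog_arm", "arguments": {
  "commands": [0,0,0,0.002,0.007,0.007,0,0,0,0,0.003,0.01,0.01,0,0,0,0,0.004,0.014,0.014,0,0,0,0,0.004,0.014,0.02,0,-0.1255,0.0373,0,-0.005,0.02,0.03,0]
}}

```text
time_s: 17.1
tool_pos: [532.5, -243.8, 197.1]
eef_rot: [[0.235, 0.958, 0.167], [0.751, -0.287, 0.594], [0.617, -0.014, -0.787]]
wrist_force: [-0.1, 0.3, -3.7]
finger_gap: 22.4
```

{"name": "jog_arm", "arguments": {
  "commands": [-0.1255,0.0373,0,-0.005,0.03,0.025,0,-0.1255,0.0373,0,-0.005,0.03,0.02,0,-0.1255,0.0373,0,-0.005,0.03,0.015,0,-0.1255,0.0373,0,-0.005,0.03,0,0,-0.1255,0.0373,0,-0.005,0.03,0,0]
}}

```text
time_s: 17.6
tool_pos: [509.2, -91.7, 269.5]
eef_rot: [[0.282, 0.959, 0.009], [0.959, -0.283, 0.002], [0.004, 0.009, -1.0]]
wrist_force: [0.1, 0.7, -3.3]
finger_gap: 22.8
```

{"name": "jog_arm", "arguments": {
  "commands": [0,0,0,-0.003,0.04,0,0,0,0,0,-0.003,0.045,0,0,0,0,0,-0.003,0.045,0,0,0,0,0,-0.003,0.045,0,0,0,0,0,-0.003,0.045,0,0]
}}

```text
time_s: 18.1
tool_pos: [492.7, 129.1, 267.3]
eef_rot: [[0.282, 0.96, 0.004], [0.96, -0.282, 0.008], [0.009, 0.002, -1.0]]
wrist_force: [1.3, 1.0, -2.9]
finger_gap: 22.6
```

{"name": "jog_arm", "arguments": {
  "commands": [0,0,0,0,0.025,0,0,0,0,0,0,0,0,0,0,0,0,0,0,0,0]
}}

```text
time_s: 18.4
tool_pos: [493.2, 152.1, 266.9]
eef_rot: [[0.28, 0.96, 0.004], [0.96, -0.28, 0.006], [0.007, 0.002, -1.0]]
wrist_force: [0.4, 0.9, -3.0]
finger_gap: 22.8
```

```bash
cat > v.py <<'E'
from pin import *
o=bot.get_obs();p=np.array(o["tool_pos"]);R=np.array(o["eef_rot"]);print(p.round(1),R.round(3).tolist(),np.round(o["joint_positions"],3),o["time_s"],o["finger_gap"])
for c in("top","side"):
    d=bot.get_image(c);P=cloud(d).reshape(-1,3);P=P[~np.isnan(P[:,0])]
    pinax=-R[:,2];t=(P-p)@pinax
    # shank points: t -105..-25 around axis
    from scipy.optimize import least_squares
    Q=P[(t>-95)&(t<-20)&(np.linalg.norm(P-p-np.outer(t,pinax),axis=1)<18)]
    f=lambda q:np.hypot(Q[:,0]-q[0]-q[2]*(Q[:,2]-p[2]+60)/50,Q[:,1]-q[1]-q[3]*(Q[:,2]-p[2]+60)/50)-9
    s=least_squares(f,[p[0],p[1],0,0],loss="soft_l1",f_scale=1.5).x
    z=Q[:,2];print(c,len(Q),"shank centre at z-60:",s[:2].round(1),"lean rad",(s[2:]/50).round(3),"vs tcp",(s[:2]-p[:2]).round(1),"tmin",np.percentile(t[np.linalg.norm(P-p-np.outer(t,pinax),axis=1)<9],1).round(1))
E
python3 v.py
```

```text
[493.2 152.1 266.9] [[0.28, 0.96, 0.004], [0.96, -0.28, 0.006], [0.007, 0.002, -1.0]] [0.296 0.257 0.119 1.428 0.005 2.151] 18.4 22.83963257002648
top 57 shank centre at z-60: [493.7 151.2] lean rad [-0.007 -0.005] vs tcp [ 0.4 -1. ] tmin -165.0
side 280 shank centre at z-60: [492.4 151.4] lean rad [0.001 0.006] vs tcp [-0.8 -0.8] tmin -161.7
```

{"name": "jog_arm", "arguments": {
  "commands": [-0.006,0.004,0,-0.0021,0.018,0,0,0,0,0,-0.0021,0.0174,0,0,0,0,0,0,0,-0.02,0,0,0,0,0,0,-0.02,0,0,0,0,0,0,0,0]
}}

```text
time_s: 19.0
tool_pos: [488.4, 184.5, 224.2]
eef_rot: [[0.285, 0.959, -0.005], [0.959, -0.285, -0.002], [-0.004, -0.005, -1.0]]
wrist_force: [-1.2, -0.4, -2.9]
finger_gap: 23.0
```

{"name": "jog_arm", "arguments": {
  "commands": [0,0,0,0,0,0,0,0,0,0,0,0,0,0,0,0,0,0,0,0,0]
}}

```text
time_s: 19.3
tool_pos: [491.0, 186.1, 228.3]
eef_rot: [[0.284, 0.959, 0.003], [0.959, -0.284, 0.0], [0.001, 0.002, -1.0]]
wrist_force: [-1.1, 0.3, -2.3]
finger_gap: 22.9
```

```bash
python3 v.py; python3 - <<'E'
from h import *
im=[]
for c in("top","side"):
    d=bot.get_image(c);u,v=proj(d,[489,186,120]).astype(int);im.append(cv2.resize(d["image"][v-35:v+35,u-35:u+35],(390,390),interpolation=cv2.INTER_CUBIC))
save("ins",np.hstack(im))
E
```

```text
[491.  186.1 228.3] [[0.284, 0.959, 0.003], [0.959, -0.284, 0.0], [0.001, 0.002, -1.0]] [ 0.362  0.29   0.063  1.341 -0.     2.221] 19.3 22.91616324916409
top 59 shank centre at z-60: [491.3 185.1] lean rad [0.006 0.005] vs tcp [ 0.3 -1. ] tmin -167.8
side 267 shank centre at z-60: [489.9 186. ] lean rad [-0.001  0.014] vs tcp [-1.2 -0.1] tmin -143.7
```

View pics/ins.png

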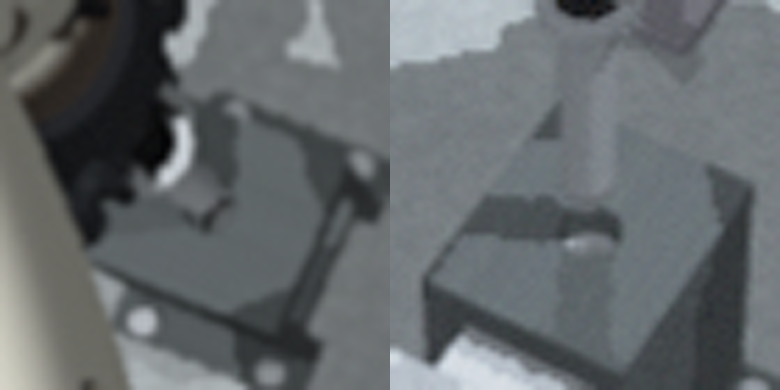

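{"name": "jog_arm", "arguments": {
  "commands": [0,0,0,0,0,0,0,0,0,0,0,0,0,0,0,0,0,0,0,0,0]
}}

```text
time_s: 19.8
tool_pos: [490.2, 186.2, 226.9]
eef_rot: [[0.283, 0.959, 0.0], [0.959, -0.283, -0.0], [-0.0, 0.0, -1.0]]
wrist_force: [0.5, -0.2, -2.1]
finger_gap: 22.7
```

{"name": "jog_arm", "arguments": {
  "commands": [0,0,0,-0.0012,0.0013,-0.004,0,0,0,0,0,0,-0.006,0,0,0,0,0,0,-0.006,0,0,0,0,0,0,-0.003,0,0,0,0,0,0,0,0]
}}

```text
time_s: 20.3
tool_pos: [488.5, 187.3, 207.0]
eef_rot: [[0.283, 0.959, -0.001], [0.959, -0.283, -0.001], [-0.001, -0.001, -1.0]]
wrist_force: [0.4, 0.4, -2.3]
finger_gap: 22.5
```

{"name": "jog_arm", "arguments": {
  "commands": [0,0,0,0,0,0,0,0,0,0,0,0,0,0]
}}

```text
time_s: 20.5
tool_pos: [489.2, 187.6, 208.2]
eef_rot: [[0.283, 0.959, 0.001], [0.959, -0.283, -0.0], [0.0, 0.001, -1.0]]
wrist_force: [-1.1, 0.2, -2.7]
finger_gap: 22.9
```

{"name": "jog_arm", "arguments": {
  "commands": [0,0,0,0,0,-0.004,0,0,0,0,0,0,-0.004,0,0,0,0,0,0,0,0,0,0,0,0,0,0,0]
}}

```text
time_s: 20.9
tool_pos: [488.8, 187.4, 199.7]
eef_rot: [[0.283, 0.959, -0.0], [0.959, -0.283, -0.001], [-0.001, 0.0, -1.0]]
wrist_force: [0.3, 0.6, -3.4]
finger_gap: 22.8
```

{"name": "jog_arm", "arguments": {
  "commands": [0,0,0,0,0,-0.004,0,0,0,0,0,0,-0.002,0,0,0,0,0,0,0,0,0,0,0,0,0,0,0]
}}

```text
time_s: 21.3
tool_pos: [489.0, 187.5, 193.9]
eef_rot: [[0.283, 0.959, 0.0], [0.959, -0.283, -0.001], [-0.0, 0.0, -1.0]]
wrist_force: [0.6, 0.6, -2.1]
finger_gap: 22.8
```

{"name": "jog_arm", "arguments": {
  "commands": [0,0,0,0,0,-0.004,0,0,0,0,0,0,-0.004,0,0,0,0,0,0,-0.002,0,0,0,0,0,0,0,0]
}}

```text
time_s: 21.7
tool_pos: [488.9, 187.5, 183.5]
eef_rot: [[0.283, 0.959, -0.0], [0.959, -0.283, -0.0], [-0.0, 0.0, -1.0]]
wrist_force: [0.5, 0.8, -3.3]
finger_gap: 22.7
```

{"name": "jog_arm", "arguments": {
  "commands": [0,0,0,0,0,-0.004,0,0,0,0,0,0,-0.004,0,0,0,0,0,0,-0.002,0,0,0,0,0,0,0,0]
}}

```text
time_s: 22.1
tool_pos: [488.9, 187.5, 173.5]
eef_rot: [[0.283, 0.959, -0.0], [0.959, -0.283, -0.0], [-0.0, 0.0, -1.0]]
wrist_force: [0.9, 0.3, -3.1]
finger_gap: 22.6
```

{"name": "jog_arm", "arguments": {
  "commands": [0,0,0,0,0,-0.004,0,0,0,0,0,0,-0.004,0,0,0,0,0,0,-0.002,0,0,0,0,0,0,0,0]
}}

```text
time_s: 22.5
tool_pos: [488.9, 187.5, 163.5]
eef_rot: [[0.283, 0.959, -0.0], [0.959, -0.283, -0.0], [-0.0, 0.0, -1.0]]
wrist_force: [-0.4, -0.2, -4.3]
finger_gap: 22.5
```

{"name": "jog_arm", "arguments": {
  "commands": [0,0,0,0,0,-0.004,0,0,0,0,0,0,-0.004,0,0,0,0,0,0,-0.004,0,0,0,0,0,0,0,0]
}}

```text
time_s: 22.9
tool_pos: [488.9, 187.5, 151.2]
eef_rot: [[0.283, 0.959, -0.0], [0.959, -0.283, -0.001], [-0.001, -0.0, -1.0]]
wrist_force: [0.1, 0.0, -3.3]
finger_gap: 22.5
```

{"name": "jog_arm", "arguments": {
  "commands": [0,0,0,0,0,-0.004,0,0,0,0,0,0,-0.004,0,0,0,0,0,0,-0.004,0,0,0,0,0,0,0,0]
}}

```text
time_s: 23.3
tool_pos: [488.7, 187.6, 139.2]
eef_rot: [[0.283, 0.959, -0.001], [0.959, -0.283, -0.0], [-0.0, -0.001, -1.0]]
wrist_force: [0.2, 1.4, -3.3]
finger_gap: 22.9
```

Now through the catch.

{"name": "jog_arm", "arguments": {
  "commands": [0,0,0,0,0,-0.004,0,0,0,0,0,0,-0.004,0,0,0,0,0,0,0,0,0,0,0,0,0,0,0]
}}

```text
time_s: 23.7
tool_pos: [488.9, 187.8, 132.2]
eef_rot: [[0.283, 0.959, 0.0], [0.959, -0.283, 0.0], [0.001, 0.0, -1.0]]
wrist_force: [-1.2, 0.8, -0.2]
finger_gap: 22.7
```

{"name": "jog_arm", "arguments": {
  "commands": [0,0,0,0,0,-0.004,0,0,0,0,0,0,-0.004,0,0,0,0,0,0,0,0,0,0,0,0,0,0,0]
}}

```text
time_s: 24.1
tool_pos: [488.9, 187.7, 123.8]
eef_rot: [[0.283, 0.959, 0.0], [0.959, -0.283, 0.0], [0.0, -0.0, -1.0]]
wrist_force: [-1.4, 1.2, 0.3]
finger_gap: 22.6
```

{"name": "jog_arm", "arguments": {
  "commands": [0,0,0,0,0,-0.002,0,0,0,0,0,0,0,0,0,0,0,0,0,0,0]
}}

```text
time_s: 24.4
tool_pos: [488.9, 187.8, 122.2]
eef_rot: [[0.283, 0.959, 0.0], [0.959, -0.283, 0.0], [0.0, 0.0, -1.0]]
wrist_force: [-2.3, 0.7, 3.8]
finger_gap: 22.7
```

{"name": "jog_arm", "arguments": {
  "commands": [0,0,0,0,0,-0.002,0,0,0,0,0,0,0,0,0,0,0,0,0,0,0]
}}

```text
time_s: 24.7
tool_pos: [488.9, 187.8, 120.1]
eef_rot: [[0.283, 0.959, 0.0], [0.959, -0.283, 0.0], [0.0, 0.0, -1.0]]
wrist_force: [-3.0, 1.7, 5.2]
finger_gap: 22.7
```

{"name": "jog_arm", "arguments": {
  "commands": [0,0,0,0,0,-0.002,0,0,0,0,0,0,0,0,0,0,0,0,0,0,0]
}}

```text
time_s: 25.0
tool_pos: [488.9, 187.8, 120.0]
eef_rot: [[0.283, 0.959, 0.001], [0.959, -0.283, 0.001], [0.001, 0.001, -1.0]]
wrist_force: [-6.7, -0.1, 15.6]
finger_gap: 22.5
```

{"name": "jog_arm", "arguments": {
  "commands": [0,0,0,0,0,-0.002,0,0,0,0,0,0,0,0,0,0,0,0,0,0,0]
}}

```text
time_s: 25.3
tool_pos: [489.0, 187.8, 119.9]
eef_rot: [[0.283, 0.959, 0.003], [0.959, -0.283, 0.001], [0.002, 0.002, -1.0]]
wrist_force: [-10.8, -2.1, 27.2]
finger_gap: 22.5
```

{"name": "jog_arm", "arguments": {
  "commands": [0,0,0,0,0,0.004,1,0,0,0,0,0,0,1,0,0,0,0,0,0,1,0,0,0,0,0,0,1,0,0,0,0,0,0,1]
}}

```text
time_s: 25.8
tool_pos: [488.9, 187.2, 119.2]
eef_rot: [[0.283, 0.959, -0.0], [0.959, -0.283, -0.001], [-0.001, -0.0, -1.0]]
wrist_force: [-0.6, 0.1, -0.1]
finger_gap: 85.5
```

{"name": "jog_arm", "arguments": {
  "commands": [0,0,0,0,0,0.03,1,0,0,0,0,0,0.045,1,0,0,0,0,0,0.045,1,0,0,0,-0.02,-0.04,0.02,1,0,0,0,-0.02,-0.04,0,1]
}}

```text
time_s: 26.3
tool_pos: [451.1, 107.7, 263.3]
eef_rot: [[0.281, 0.96, 0.008], [0.96, -0.281, 0.001], [0.003, 0.007, -1.0]]
wrist_force: [0.6, -0.1, 0.5]
finger_gap: 85.2
```

{"name": "jog_arm", "arguments": {
  "commands": [0,0,0,-0.02,-0.04,0,1,0,0,0,-0.02,-0.04,0,1,0,0,0,-0.01,-0.03,0,1,0,0,0,0,0,0,1,0,0,0,0,0,0,1]
}}

```text
time_s: 26.8
tool_pos: [399.2, -2.9, 260.0]
eef_rot: [[0.285, 0.959, 0.001], [0.959, -0.285, -0.0], [0.0, 0.001, -1.0]]
wrist_force: [-0.5, 0.1, 0.1]
finger_gap: 85.5
```

```bash
python3 - <<'E'
from pin import *
im=[]
for c in("top","side"):
    d=bot.get_image(c);P=cloud(d).reshape(-1,3);P=P[~np.isnan(P[:,0])]
    if c=="side":P=P-[0,0,1.2]
    n=P[np.hypot(P[:,0]-489,P[:,1]-187)<9];n=n[n[:,2]>130];print(c,"knob top z",np.percentile(n[:,2],[20,50,80]).round(1) if len(n) else None)
    k=P[(np.hypot(P[:,0]-489,P[:,1]-187)<20)&(P[:,2]>118)&(P[:,2]<156)]
    s=least_squares(lambda q:np.hypot(k[:,0]-q[0]-q[2]*(k[:,2]-135)/20,k[:,1]-q[1]-q[3]*(k[:,2]-135)/20)-12,[489,187,0,0],loss="soft_l1").x;print(" knob xy",s[:2].round(1),"lean",(s[2:]/20).round(3))
    ring=P[(np.abs(np.hypot(P[:,0]-s[0],P[:,1]-s[1])-15)<1.5)&(P[:,2]<122)&(P[:,2]>95)];print(" collar top z",np.median(ring[:,2]).round(1),len(ring))
    u,v=proj(d,[489,186,120]).astype(int);im.append(cv2.resize(d["image"][v-40:v+40,u-40:u+40],(390,390),interpolation=cv2.INTER_CUBIC))
save("fin",np.hstack(im));o=bot.get_obs();print(np.round(o["tool_pos"],1),np.round(o["wrist_force"],1),o["time_s"])
E
```

```text
top knob top z [155.1 156.4 157.9]
 knob xy [489.5 187.4] lean [0.055 0.002]
 collar top z 111.3 39
side knob top z [156.5 157.6 158.8]
 knob xy [488.  187.7] lean [-0.008  0.005]
 collar top z 111.3 63
[399.5  -2.  259.8] [ 0.3  0.3 -0.3] 26.9
```

View pics/fin.png

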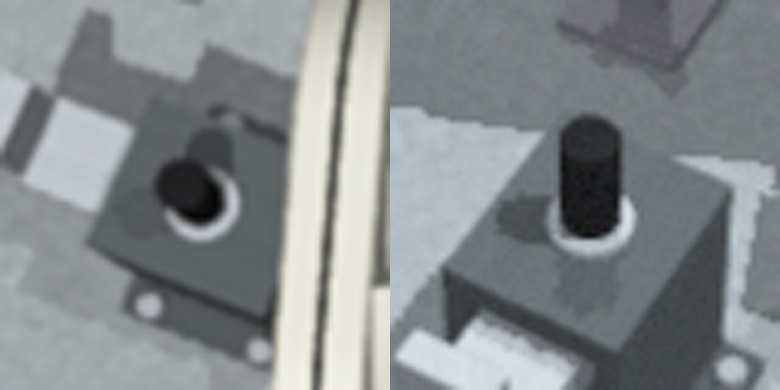

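The pin stands upright in the middle bracket with its collar flat on the top plate. Collar top is at 111 mm and knob top at about 157 mm, both as expected.

```bash
python3 -c "
from workcell import bot
print(bot.job_done())"
```

```text
the job is handed in; nothing more can be done
None
```

The job is handed in at about 27 s. The pin stands upright through the middle-sized bracket and the tongue, pushed past the catch until its collar bore on the plate.

**What I did:**
- **Tongue:** I slid it in by its lug by about 37 mm.
- **Rest:** I laid the pin in the sloping rest and let go. The cameras put it at 45 degrees, close to where I had measured the seat.
- **Insertion:** I took the pin again by its knob and lowered it with almost no side force. I pushed until it stopped hard with about 27 N on the wrist, then let go and drew the arm clear.

**Last checks:**

| Check | Measured | Should be |
|---|---|---|
| Collar top | 111.3 mm (both cameras) | 111 mm |
| Knob top | 156.4 mm (top), 157.6 mm (side) | 157 mm |
| Knob centre from bracket hole | about 1.5 mm | under 4 mm |
| Wrist force after withdrawing | within 0.3 N of zero on each axis | near zero |

**Where checks disagreed or were weak:**
- The two cameras differ from each other by 1–2 mm.
- The top camera's knob fit gave a lean of 0.055 rad while the side camera gave under 0.01. The top view is partly hidden and noisy, so I trusted the side one and the seated collar.
- A picture fit of the tongue hole was inconclusive. The lug put the tongue about 1 mm off before insertion, and the pin then passed through freely.
- I did not measure the bystanders again after the moves. The pictures I viewed showed nothing out of place, but they did not cover every item.

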